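Burnish the rim of a bored jar-rack plate

TASK

The hole freshly bored in the aluminium plate has a sharp upper edge: take the burnisher out of its wooden holder and, with the cone in the hole, run it slowly, in light but steady contact, round the whole edge, starting at the single screw in the middle of one side of the plate, going anticlockwise as seen from above and ending back at that screw. Press gently, about 5 N and never as much as 15 N. Then put the burnisher back upright in its holder, fully down on its collar, let go, and leave the other things on the table where they are.

Things in the scene. Friction and masses are not known exactly. Their poses are not given: they have to be found in the camera images.
- burnisher_grip (a point): Centre of the burnisher's upright square wooden handle (22 x 22 mm, 54 mm long along this point's z; flat sides face its x and y). Below: a black rubber neck, a steel collar 38 mm across and 6 mm thick, its underside 47 mm below this point, and a steel cone whose tip is 77 mm below. Weight 0.14 to 0.22 kg. At the start it stands in the holder.
- burnisher_tip (a point): Centre of the cone's lower end. The cone is 30 mm long, 10 mm across here and 22 mm at the collar; z points up along it. The rubber neck is sprung: the head (collar and cone) gives sideways about a bend point 27 mm below the handle's centre, about 2.5 N per mm 18 mm above the tip, and springs back.
- fixture_top (a point): Centre of the fixed wooden fixture, 160 x 160 mm, at the height of the plate's upper face, 58 mm above the table. The plate, 120 x 120 x 12 mm, lies square to it and does not move. Its hole, 60 mm across, is in the plate's middle, but the plate is fastened off-centre: the hole's centre lies up to 6 mm from this point along this point's x and up to 6 mm along its y, not measured.
- start_screw_side (a point): Middle of the fixture's edge on the start screw's side, 80 mm from fixture_top towards -x of both points, same height. The screw (11 mm across, 3 mm high) is on the plate between here and the hole, 49 mm from the hole's centre. z points up: anticlockwise from above runs -x, -y, +x, +y. Below the plate the hole stays free 34 mm deeper.
- holder_mouth (a point): Centre of the round hole in the top of the burnisher's holder, a fixed wooden block 80 x 80 x 45 mm; this point is at its top, 45 mm above the table. The hole is 28 mm across and 38 mm deep; the cone hangs in it, the collar rests on the block's top and the tip is then 30 mm below this point. The block's sides face this point's x and y.
- medium_pan: Bystander: small grey loaf pan, 90 x 148 x 48 mm, origin at the centre of its underside.
- oil_stick: Bystander: dark grey oil paint stick, 23 x 119 x 22 mm, lying; origin at the centre of its underside.
Things that resemble listed ones, but are neither listed nor needed, are in the scene too. There is more than one size of the part that bears burnisher_grip; the job needs the larger.

How it is judged:
On the way, in this order (a step that is already met when the one before it is completed fails the run):
1. the cone rubs the bore's upper edge beside the start screw ((contact force between burnisher_head_c0 and plate_c0 above 0.8 N or contact force between burnisher_head_c0 and plate_c1 above 0.8 N or contact force between burnisher_head_c0 and plate_c2 above 0.8 N) and z of burnisher_tip in the frame of fixture_top below -0.004 m), for 0.3 s.
2. the cone rubs the bore's upper edge 45 degrees anticlockwise of the start screw ((contact force between burnisher_head_c0 and plate_c3 above 0.8 N or contact force between burnisher_head_c0 and plate_c4 above 0.8 N or contact force between burnisher_head_c0 and plate_c5 above 0.8 N) and z of burnisher_tip in the frame of fixture_top below -0.004 m), for 0.3 s.
3. the cone rubs the bore's upper edge 90 degrees anticlockwise of the start screw ((contact force between burnisher_head_c0 and plate_c6 above 0.8 N or contact force between burnisher_head_c0 and plate_c7 above 0.8 N or contact force between burnisher_head_c0 and plate_c8 above 0.8 N) and z of burnisher_tip in the frame of fixture_top below -0.004 m), for 0.3 s.
4. the cone rubs the bore's upper edge 135 degrees anticlockwise of the start screw ((contact force between burnisher_head_c0 and plate_c9 above 0.8 N or contact force between burnisher_head_c0 and plate_c10 above 0.8 N or contact force between burnisher_head_c0 and plate_c11 above 0.8 N) and z of burnisher_tip in the frame of fixture_top below -0.004 m), for 0.3 s.
5. the cone rubs the bore's upper edge 180 degrees anticlockwise of the start screw ((contact force between burnisher_head_c0 and plate_c12 above 0.8 N or contact force between burnisher_head_c0 and plate_c13 above 0.8 N or contact force between burnisher_head_c0 and plate_c14 above 0.8 N) and z of burnisher_tip in the frame of fixture_top below -0.004 m), for 0.3 s.
6. the cone rubs the bore's upper edge 225 degrees anticlockwise of the start screw ((contact force between burnisher_head_c0 and plate_c15 above 0.8 N or contact force between burnisher_head_c0 and plate_c16 above 0.8 N or contact force between burnisher_head_c0 and plate_c17 above 0.8 N) and z of burnisher_tip in the frame of fixture_top below -0.004 m), for 0.3 s.
7. the cone rubs the bore's upper edge 270 degrees anticlockwise of the start screw ((contact force between burnisher_head_c0 and plate_c18 above 0.8 N or contact force between burnisher_head_c0 and plate_c19 above 0.8 N or contact force between burnisher_head_c0 and plate_c20 above 0.8 N) and z of burnisher_tip in the frame of fixture_top below -0.004 m), for 0.3 s.
8. the cone rubs the bore's upper edge 315 degrees anticlockwise of the start screw ((contact force between burnisher_head_c0 and plate_c21 above 0.8 N or contact force between burnisher_head_c0 and plate_c22 above 0.8 N or contact force between burnisher_head_c0 and plate_c23 above 0.8 N) and z of burnisher_tip in the frame of fixture_top below -0.004 m), for 0.3 s.
9. the cone is back on the edge beside the start screw, the circle closed (all of step 1), for 0.3 s.
At the end, for the whole second after the job is handed in: The burnisher stands at rest in its holder: tip at least 27 mm below the holder's top and within 6 mm of the hole's axis, handle within 0.1 rad of upright, released (z of burnisher_tip in the frame of holder_mouth below -0.027 m and horizontal distance between burnisher_tip and holder_mouth below 0.006 m and angle between burnisher_grip's own z axis and vertical below 0.1 rad and linear speed of burnisher below 0.02 m/s); the robot touches nothing.
It fails at once if the burnisher presses the plate or fixture with 15 N or more (contact force between burnisher and fixture above 15 N).
It fails at once if the medium pan is shifted by more than 15 mm (distance of medium_pan from where it was at the start of the episode above 0.015 m).
It fails at once if the oil stick is shifted by more than 15 mm (distance of oil_stick from where it was at the start of the episode above 0.015 m).
It also fails if it takes over 69 s, if anything falls off the work surface, if the arm or the gripper's body presses on something with over 40 N, if the wrist force passes 120 N, or if a joint passes its speed limit or range.

ROBOT

A 6-joint arm with a two-finger parallel gripper is mounted at the origin on the work surface; the furniture and walls round the work are solid. World frame = base frame: x ahead of the robot, y to its left, z up, the work surface at z = 0. Lengths are in m, angles in rad, forces in N, time in s.
With the tool pointing down it reaches from about 0.35 to 0.775 m from the base axis. Payload 5.5 kg.
Tool frame: the origin (TCP) lies at the very end of the fingers, on their centre line; the grasp point (between the pads) lies 19 mm behind it (robot.pinch_z is the distance from the TCP to the grasp point, in m); z points along the fingers, y is the line along which they close (so a half turn about z gives the same grasp; the last joint's range is limited). The gripper opens to 85 mm and grips with 20 to 120 N. Pads are 22 mm wide; open, the fingers measure 114 mm over their backs; the gripper's body (76 mm by 85 mm) begins 54 mm behind the grasp point. The pads swing forward as they close: fully open they stand 13 mm farther back than shut.
Start: joints at [-1.46, 0.313, 0.046, 1.304, 0, 1.431], TCP at [0.143, -0.557, 0.231] pointing down, gripper open.
Joint ranges: [-2.76, 2.76], [-0.86, 1.69], [-1.03, 1.26], [-2.2, 2.34], [-1.47, 1.5], [-3.14, 3.14]. Speed limits (rad/s): [2.57, 2.57, 3.14, 3.14, 3.14, 3.14].

INTERFACE

Orientations are given as [roll, pitch, yaw] about the fixed x, y, z axes, in that order (R = Rz(yaw) Ry(pitch) Rx(roll)).
In Python, from station import robot gives the robot as it stands. The module is installed in compiled form; this text tells all that it offers.
- The arm moves only by the shell command python3 -m inch 'ROWS' [FORCE]. ROWS is JSON, a list of rows, each a list of 7 numbers: the shift along the world's x, y, z in mm, then the turn, a rotation vector about the world's x, y, z in degrees, then the opening in per cent of the stroke, from 0 (shut) to 100 (fully open). A call has 1 to 10 rows; each row shifts and turns the commanded pose from where the row before left it; what a row does not reach is not made up. A row lasts 1/12 s, in which the tool goes at most 41.7 mm and 7.16 degrees, less where a joint would pass 70% of its speed; a pose out of reach is approached as far as the arm can. A call is refused whole if a number of a shift passes 41.7 or a number of a turn 7.16, either way. A call with a gripper value outside its range is refused whole. The fingers move at their own pace and stop on an object; FORCE is the grip in N (left out, the last holds). Time passes only in rows, so rows that do not move let the fingers close. It gives the time, the measured TCP pose, the force, the opening and the grip force at its end, in the units of the state.
- robot.get_obs(): the state, without advancing time (a new reading comes with each control period).
- robot.camera(name): name is "scene" or "top" or "wrist"; returns the picture (480x640x3 uint8, blue, green, red); there is no depth.
- robot.camera_info(name): a dict with "fx", "fy", "cx", "cy" (pixels), "view" (4x4, takes a point from world to camera coordinates). Camera axes: x right, y down, z forward; pixel columns grow to the right and rows downward; lengths in m; the calibration is good to about 2 mm. A picture is of the moment at which its call begins: read the wrist's pose just before it. camera_info takes no time and is no camera call; for the wrist camera it gives the pose at the moment of the call.
- robot.job_done(): hands the job in; it is judged then, once.
The state is a dict: "time": time; "joint_pos": joint angles; "joint_vel": joint speeds; "joint_torque": joint torques, N m; "position": TCP position; "tool_rot": TCP orientation; "force": force on the tool from outside, world axes, zero at the start; "torque": the same for the moment, N m; "opening": finger opening in m; "grip_force": force on a finger pad.
Only numpy, scipy, OpenCV 4.12 (cv2) and the standard library are available. Lean on these libraries where they do the work, as an engineer would, in place of code of your own. Each camera call takes 0.05 s, during which the arm holds its last target. There are 200 camera calls.

## Working session

There is one attempt and no reset: what is moved stays moved. The work goes in short steps, Python scripts to look and compute and a shell command to move; the robot and the scene stay as the last step left them, time stands still between calls to the robot, and variables do not carry over. Pictures are saved under pics/ and viewed, at most 10 in all, crops included, and the job is handed in when it is done.

```bash
mkdir -p pics; python3 - <<'E'
from station import robot
import cv2
o=robot.get_obs();print(o)
for n in("top","scene"):
    cv2.imwrite(f"pics/{n}0.png",robot.camera(n));i=robot.camera_info(n);print(n,i)
print(robot.pinch_z)
E
```

```text
{'time': 0.0, 'joint_pos': array([-1.45961853e+00,  3.13997182e-01,  4.49535050e-02,  1.30360098e+00,
       -3.29800859e-05,  1.43118598e+00]), 'joint_vel': array([ 0.00032846, -0.0009601 , -0.00121699, -0.00231062, -0.00013184,
        0.00201789]), 'joint_torque': array([-1.49045409e-03, -4.80622566e+01,  2.98534656e+01,  1.92424451e-02,
       -5.59758541e-05, -7.05670189e-06]), 'position': array([ 0.14261269, -0.55649148,  0.23040029]), 'tool_rot': array([-3.13975772e+00, -2.24549441e-04,  2.50787975e-01]), 'force': array([ 0.12671863, -0.67208823,  0.81021048]), 'torque': array([ 0.0569224 , -0.04663122,  0.02326637]), 'grip_force': 0.0, 'opening': 0.08513455940409227}
top {'fx': 580.5459990769737, 'fy': 580.5459990769737, 'cx': 323.4776259118889, 'cy': 242.40367780912754, 'view': array([[ 0.02581772, -0.99949663, -0.01843741, -0.11212916],
       [-0.98303658, -0.02203375, -0.18208128,  0.56736898],
       [ 0.18158338,  0.02282557, -0.98311061,  0.85910419],
       [ 0.        ,  0.        ,  0.        ,  1.        ]])}
scene {'fx': 598.4999510970547, 'fy': 598.4999510970547, 'cx': 314.8803667420474, 'cy': 237.27820373920974, 'view': array([[-0.77290238, -0.63424137,  0.01896817,  0.37783853],
       [-0.47071404,  0.55306529, -0.6874206 ,  0.39536952],
       [ 0.42549995, -0.5402376 , -0.7260118 ,  0.80647   ],
       [ 0.        ,  0.        ,  0.        ,  1.        ]])}
0.0187
```

View pics/top0.png

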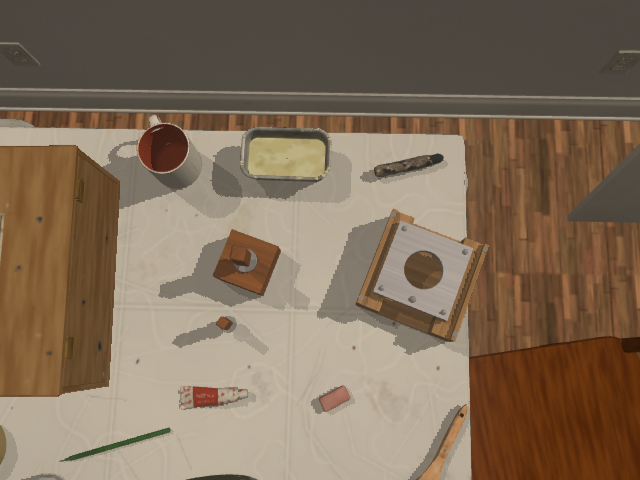

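View pics/scene0.png

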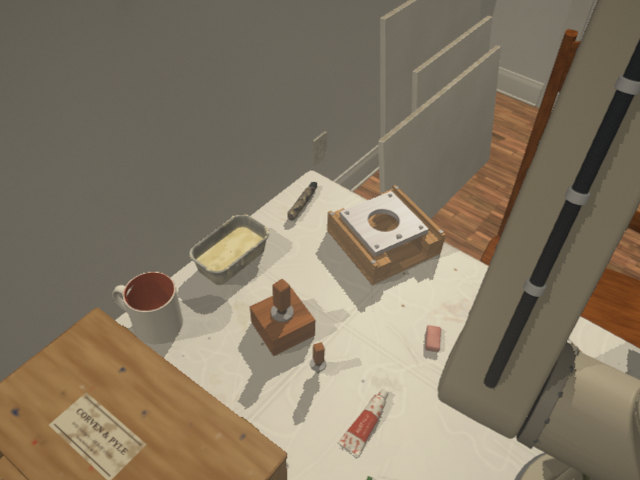

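Top view: candidates for the burnisher are the larger one standing in the holder block, handle at (241,255), and the smaller one standing free at (225,323). I choose the one in the holder. The start screw is at (411,299), and the other four screws are at the plate corners. Next I'll check both in a close crop.

```bash
cat > h.py <<'E'
import numpy as np,cv2
def ray(info,px):
    V=np.array(info['view']);R,t=V[:3,:3],V[:3,3]
    d=np.array([(px[0]-info['cx'])/info['fx'],(px[1]-info['cy'])/info['fy'],1.])
    return -R.T@t,R.T@d
def onz(info,px,z):
    c,d=ray(info,px);return c+d*(z-c[2])/d[2]
def proj(info,p):
    V=np.array(info['view']);q=V[:3,:3]@p+V[:3,3]
    return np.array([info['fx']*q[0]/q[2]+info['cx'],info['fy']*q[1]/q[2]+info['cy']])
E
python3 - <<'E'
import cv2,numpy as np
im=cv2.imread('pics/top0.png')
a=cv2.resize(im[200:350,350:500],(600,600),interpolation=cv2.INTER_CUBIC)
b=cv2.resize(im[220:345,200:290],None,fx=4,fy=4,interpolation=cv2.INTER_CUBIC)
cv2.imwrite('pics/c1.png',np.hstack([cv2.resize(a,(420,420)),cv2.resize(b,(302,420))]))
E
```

```text
(no output)
```

View pics/c1.png

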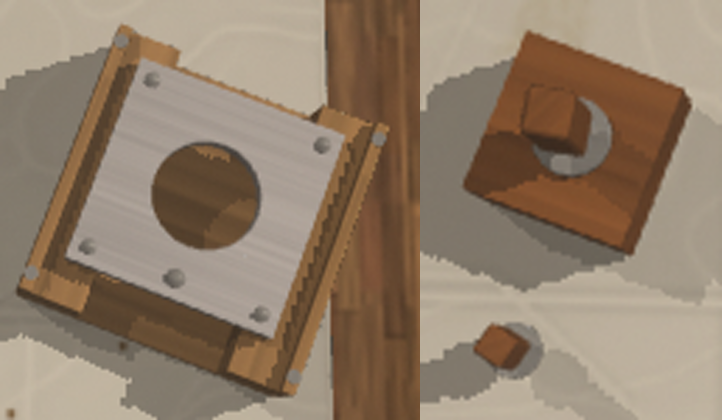

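The crop confirms it: the large burnisher stands in the holder, the smaller one beside it is free, and the start screw is on the plate side nearest the robot.

```bash
python3 - <<'E'
from h import *
from station import robot
def hole(n,roi):
    I=robot.camera_info(n);im=cv2.imread(f'pics/{n}0.png');x0,y0,x1,y1=roi
    h=cv2.cvtColor(im,cv2.COLOR_BGR2HSV)[y0:y1,x0:x1]
    m=((h[...,1]<38)&(h[...,2]>115)).astype(np.uint8)*255
    c,hi=cv2.findContours(m,cv2.RETR_CCOMP,cv2.CHAIN_APPROX_NONE)
    k=max((i for i in range(len(c)) if hi[0,i,3]>=0),key=lambda i:cv2.contourArea(c[i]))
    P=np.array([onz(I,p[0]+[x0,y0],.058)[:2] for p in c[k]])
    (cx,cy),r=cv2.minEnclosingCircle((P*1e3).astype(np.float32))
    A=np.c_[2*P,np.ones(len(P))];s=np.linalg.lstsq(A,(P**2).sum(1),rcond=None)[0]
    print(n,'hole',s[:2],np.sqrt(s[2]+s[:2]@s[:2]),cx,cy,r)
    o=c[hi[0,k,3]]; Q=np.array([onz(I,p[0]+[x0,y0],.058)[:2]*1e3 for p in o],np.float32)
    print(' plate',cv2.minAreaRect(Q))
hole('top',(370,215,480,325)); hole('scene',(335,185,435,255))
I=robot.camera_info('top')
print('screw',onz(I,(412,299),.061))
# holder: top face corners from crop scale
im=cv2.imread('pics/top0.png')
f=420/(125*4)*4; C=[(528-420,31),(690-420,97),(630-420,254),(464-420,187)]
for c in C: 
    p=(200+c[0]/(302/90),220+c[1]/3.36);print(p,onz(I,p,.045))
p=(200+(552-420)/3.356,220+108/3.36)
print('handle top',p,onz(I,p,.045+.047+.027))
S=robot.camera_info('scene');print('handle top scene',onz(S,(281,284),.119))
f=lambda c:onz(I,(350+c[0]/2.8,200+c[1]/2.8),.058)
for c in [(123,27),(385,127),(293,395),(20,290)]: print('fix',f(c))
E
```

```text
top hole [ 0.52959087 -0.25266432] 0.030857800086364 529.6228637695312 -252.7214813232422 31.747282028198242
 plate ((529.5586547851562, -252.61907958984375), (118.94623565673828, 119.30223083496094), 69.6761703491211)
scene hole [ 0.52967684 -0.24805485] 0.02972669161227615 529.957275390625 -249.7729034423828 31.998857498168945
 plate ((543.289306640625, -253.43045043945312), (125.31604766845703, 148.7317352294922), 69.75196838378906)
screw [ 0.48370697 -0.235311    0.061     ]
(232.18543046357615, 229.22619047619048) [0.58907218 0.04740355 0.045     ]
(280.4635761589404, 248.86904761904762) [ 0.55913869 -0.03069264  0.045     ]
(262.5827814569536, 295.5952380952381) [ 0.48481162 -0.00575167  0.045     ]
(213.11258278145695, 275.6547619047619) [0.51416647 0.07333016 0.045     ]
handle top (239.33253873659118, 252.14285714285714) [0.54028924 0.02149054 0.119     ]
handle top scene [0.54000228 0.02481308 0.119     ]
fix [ 0.62334102 -0.20770544  0.058     ]
fix [ 0.56966698 -0.35223611  0.058     ]
fix [ 0.42237808 -0.2994468   0.058     ]
fix [ 0.47499126 -0.15232393  0.058     ]
```

```bash
python3 -m inch '[[20,32,4,0,0,7,100],[20,32,4,0,0,7,100],[20,32,4,0,0,7,100],[20,32,4,0,0,7,100],[20,32,4,0,0,7,100],[20,32,4,0,0,7,100],[20,32,4,0,0,7,100],[20,32,4,0,0,7,100],[20,32,4,0,0,7,100],[20,32,4,0,0,7,100]]'
python3 -m inch '[[20,32,0,0,0,7,100],[20,32,0,0,0,7,100],[20,32,0,0,0,6,100],[20,32,0,0,0,0,100],[20,32,0,0,0,0,100],[20,32,0,0,0,0,100],[20,32,0,0,0,0,100],[20,32,0,0,0,0,100],[0,0,0,0,0,0,100]]'
python3 - <<'E'
from h import *
from station import robot
o=robot.get_obs();print(o['position'],o['tool_rot'],o['joint_pos'],o['force'])
I=robot.camera_info('wrist');im=robot.camera('wrist');cv2.imwrite('pics/w1.png',im)
print(I); print(proj(I,np.array([.54,.022,.119])),proj(I,np.array([.537,.021,.045])))
E
```

```text
time: 0.93
position: [0.343, -0.2352, 0.2713]
tool_rot: [-3.142, -0.0, 1.478]
force: [0.8, -1.3, 0.1]
opening: 0.0855
grip_force: 0.0
time: 1.68
position: [0.505, 0.0239, 0.2705]
tool_rot: [3.14, -0.002, 1.828]
force: [-0.2, 0.4, -0.1]
opening: 0.0853
grip_force: 0.0
[0.50501564 0.02386727 0.27047153] [ 3.14038996e+00 -1.81646253e-03  1.82776382e+00] [-0.11295692  0.16854864 -0.04678101  1.35500208  0.00212841  1.2008735 ] [-0.20832228  0.3529631  -0.09320713]
{'fx': 422.63771277641683, 'fy': 422.63771277641683, 'cx': 319.20484387066085, 'cy': 241.65468356421306, 'view': array([[ 9.67127220e-01,  2.54292784e-01,  3.47458753e-04,
        -4.94256781e-01],
       [ 2.42101015e-01, -9.21175729e-01,  3.04667646e-01,
        -1.50819109e-01],
       [ 7.77948545e-02, -2.94568254e-01, -9.52458663e-01,
         3.85897346e-01],
       [ 0.00000000e+00,  0.00000000e+00,  0.00000000e+00,
         1.00000000e+00]])}
[365.33629105 236.03707767] [353.19020785 212.13517933]
```

View pics/w1.png

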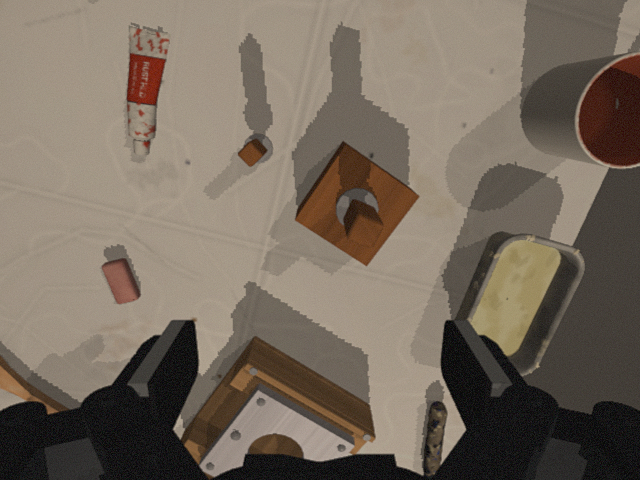

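The wrist view shows the burnisher in its holder, handle top near (364,222), and the small one at (252,152). I'll move nearer and measure once it has settled.

```bash
python3 -m inch '[[0,0,-20,0,0,0,100],[0,0,-20,0,0,0,100],[0,0,0,0,0,0,100],[0,0,0,0,0,0,100]]'
python3 - <<'E'
from h import *
from station import robot
o=robot.get_obs();print(o['position'],o['tool_rot'])
I=robot.camera_info('wrist');im=robot.camera('wrist');cv2.imwrite('pics/w2.png',im)
import json;json.dump({k:np.array(v).tolist() for k,v in I.items()},open('w2.json','w'))
q=proj(I,np.array([.537,.021,.06]));print(q)
x,y=int(q[0])-80,int(q[1])-75;print(x,y)
cv2.imwrite('pics/c2.png',cv2.resize(im[y:y+150,x:x+160],None,fx=4,fy=4,interpolation=cv2.INTER_CUBIC))
E
```

```text
time: 2.07
position: [0.5013, 0.0184, 0.2305]
tool_rot: [-3.139, -0.001, 1.821]
force: [0.6, -0.1, 0.9]
opening: 0.0856
grip_force: 0.0
[0.50126694 0.0183875  0.23049343] [-3.13853152e+00 -9.69249722e-04  1.82059012e+00]
[366.33205    223.19419186]
286 148
```

View pics/c2.png

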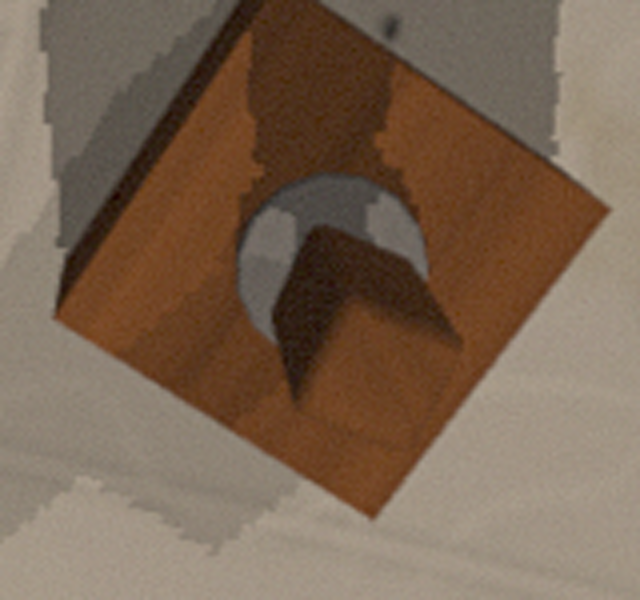

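```bash
python3 - <<'E'
from h import *
import json
I=json.load(open('w2.json'));f=lambda c,z:onz(I,(286+c[0]/4,148+c[1]/4),z)
P=[f(c,.119) for c in [(295,405),(360,297),(462,347),(405,450)]]
for a,b in zip(P,P[1:]+P[:1]): d=b-a;print(np.linalg.norm(d),np.degrees(np.arctan2(d[1],d[0]))%90)
print('top',np.mean(P,0))
E_=[f(c,.051) for c in [(238,258),(428,255),(333,173)]];print('collar',(E_[0]+E_[1])/2,np.linalg.norm(E_[0]-E_[1]),E_[2], E_[2]+ .019*(f((333,262),.051)-E_[2])/np.linalg.norm(f((333,262),.051)-E_[2]))
B=[f(c,.045) for c in [(55,318),(373,520),(610,210)]];print(np.round(B,4),'holder',(B[0]+B[2])/2)
for a,b in zip(B,B[1:]): d=b-a;print(np.linalg.norm(d),np.degrees(np.arctan2(d[1],d[0]))%90)
E
```

```text
0.02021445885303529 75.95916688125747
0.01826830411877711 77.93181071096777
0.019076995347793918 79.16826300947477
0.01940870422273763 81.26931377329473
top [0.53910526 0.02557483 0.119     ]
collar [0.53826772 0.02806175 0.051     ] 0.03719699393535545 [0.53360274 0.04395136 0.051     ] [0.53896522 0.0257238  0.051     ]
[[ 0.4885  0.0006  0.045 ]
 [ 0.5635 -0.0256  0.045 ]
 [ 0.5897  0.0495  0.045 ]] holder [0.53912335 0.02504877 0.045     ]
0.07940498065333436 70.69922488299684
0.07953944570142861 70.76319154720493
```

```bash
python3 -m inch '[[19,3,0,0,0,-6.5,100],[19,3,0,0,0,-6.5,100],[0,0,-20,0,0,-6.5,100],[0,0,-30,0,0,-6.5,100],[0,0,-30,0,0,0,100],[0,0,-30,0,0,0,100],[0,0,-30,0,0,0,100],[0,0,-14,0,0,0,100],[0,0,0,0,0,0,100],[0,0,0,0,0,0,100]]' 60
```

```text
time: 2.95
position: [0.541, 0.0244, 0.078]
tool_rot: [3.142, 0.0, 1.367]
force: [-0.0, -0.1, 0.2]
opening: 0.0856
grip_force: 0.0
```

```bash
python3 -m inch '[[-2,0,0,0,0,0,60],[0,0,0,0,0,0,40],[0,0,0,0,0,0,20],[0,0,0,0,0,0,15],[0,0,0,0,0,0,15],[0,0,0,0,0,0,15],[0,0,0,0,0,0,15],[0,0,0,0,0,0,15]]' 60
python3 -m inch '[[0,0,0,0,0,0,10],[0,0,0,0,0,0,5],[0,0,0,0,0,0,5],[0,0,0,0,0,0,5]]' 60
python3 - <<'E'
from station import robot
o=robot.get_obs();print(o['position'],o['tool_rot'],o['force'],o['torque'])
E
```

```text
time: 3.62
position: [0.5393, 0.0249, 0.0782]
tool_rot: [3.14, 0.0, 1.368]
force: [-0.7, -1.0, 5.1]
opening: 0.0214
grip_force: 58.3
time: 3.95
position: [0.5393, 0.0249, 0.0782]
tool_rot: [3.14, -0.0, 1.368]
force: [-1.4, 0.4, 6.1]
opening: 0.0216
grip_force: 58.3
[0.53925107 0.02491553 0.07818762] [ 3.14008904e+00 -4.09892248e-05  1.36796360e+00] [-1.43413574  0.36954     6.1018655 ] [0.03495324 0.20771954 0.03849154]
```

```bash
python3 -m inch '[[0,0,10,0,0,0,5],[0,0,20,0,0,0,5],[0,0,28,0,0,0,5],[0,0,28,0,0,0,5],[0,0,28,0,0,0,5],[0,0,0,0,0,0,5],[0,0,0,0,0,0,5],[0,0,0,0,0,0,5]]'
python3 -m inch '[[0,-16,0,0,0,0,5],[-2,-32,0,0,0,0,5],[-2,-34,0,0,0,0,5],[-2,-34,0,0,0,0,5],[-2,-34,0,0,0,0,5],[-3,-34,0,0,0,0,5],[-3,-34,0,0,0,0,5],[-3,-34,0,0,0,0,5],[-2,-34,0,0,0,0,5],[0,-34,0,0,0,0,5]]'
python3 -m inch '[[0,0,0,0,0,0,5],[0,0,0,0,0,0,5],[0,0,0,0,0,0,5]]'
python3 - <<'E'
from h import *
from station import robot
o=robot.get_obs();print(o['position'],o['tool_rot'],o['force'])
I=robot.camera_info('wrist');im=robot.camera('wrist');cv2.imwrite('pics/w3.png',im)
import json;json.dump({k:np.array(v).tolist() for k,v in I.items()},open('w3.json','w'))
print(proj(I,np.array([.53,-.251,.058])))
E
```

```text
time: 4.62
position: [0.5382, 0.025, 0.1908]
tool_rot: [-3.141, 0.0, 1.368]
force: [-0.1, -0.2, -2.1]
opening: 0.0216
grip_force: 58.4
time: 5.45
position: [0.5179, -0.2958, 0.1891]
tool_rot: [-3.138, -0.002, 1.367]
force: [0.8, 0.4, -2.6]
opening: 0.0216
grip_force: 58.3
time: 5.7
position: [0.5186, -0.2943, 0.1894]
tool_rot: [-3.138, -0.002, 1.367]
force: [0.5, 0.7, -1.8]
opening: 0.021
grip_force: 58.4
[ 0.5185983  -0.29432135  0.18941499] [-3.13819929e+00 -2.04094817e-03  1.36707805e+00] [ 0.51367372  0.65550738 -1.82361287]
[324.90994678 162.33513665]
```

View pics/w3.png

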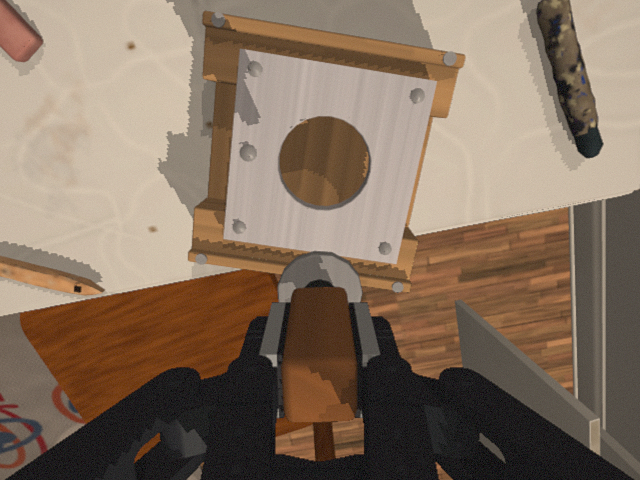

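The picture shows the burnisher held straight, the collar at (319,285), the hole at (324,163), and the start screw on its side at (248,153). Next I'll fit the hole.

```bash
python3 - <<'E'
from h import *
import json
I=json.load(open('w3.json'));im=cv2.imread('pics/w3.png');x0,y0,x1,y1=255,95,395,228
h=cv2.cvtColor(cv2.medianBlur(im,3),cv2.COLOR_BGR2HSV)[y0:y1,x0:x1]
m=(h[...,1]>75).astype(np.uint8)*255
c,_=cv2.findContours(m,cv2.RETR_EXTERNAL,cv2.CHAIN_APPROX_NONE);k=max(c,key=cv2.contourArea)
print(cv2.boundingRect(k))
P=np.array([onz(I,p[0]+[x0,y0],.058)[:2] for p in k])
for _ in range(4):
    A=np.c_[2*P,np.ones(len(P))];s=np.linalg.lstsq(A,(P**2).sum(1),rcond=None)[0];r=np.sqrt(s[2]+s[:2]@s[:2])
    e=abs(np.hypot(*(P-s[:2]).T)-r);print(s[:2],r,len(P),e.max());P=P[e<max(.0012,0)]
print('screw',onz(I,(248,152),.061), 'rect corners')
C=[onz(I,p,.063)[:2] for p in [(240,50),(437,80),(402,264),(224,237)]];print(np.round(C,4),np.mean(C,0))
z=.1894-.0632+.036
E=[onz(I,p,z) for p in [(278,283),(362,283),(319,252)]];print('collar',(E[0]+E[1])/2,E[2],np.linalg.norm(E[0]-E[1]))
E
```

```text
(25, 22, 90, 89)
[ 0.52930008 -0.25070657] 0.028311135651429554 251 0.0009115510590471873
[ 0.52930008 -0.25070657] 0.028311135651429554 251 0.0009115510590471873
[ 0.52930008 -0.25070657] 0.028311135651429554 251 0.0009115510590471873
[ 0.52930008 -0.25070657] 0.028311135651429554 251 0.0009115510590471873
screw [ 0.48369685 -0.23447899  0.061     ] rect corners
[[ 0.4943 -0.1765]
 [ 0.6051 -0.2162]
 [ 0.5679 -0.3281]
 [ 0.4543 -0.2852]] [ 0.53040148 -0.25152232]
collar [ 0.51927948 -0.28883079  0.1622    ] [ 0.52176078 -0.27470214  0.1622    ] 0.036714484473662136
```

```bash
python3 -m inch '[[5,21,0,0,0,0,5],[6,22,0,0,0,0,5],[0,0,0,0,0,0,5],[0,0,-20,0,0,0,5],[0,0,-22,0,0,0,5],[0,0,-22,0,0,0,5],[0,0,-22,0,0,0,5],[0,0,0,0,0,0,5],[0,0,0,0,0,0,5],[0,0,0,0,0,0,5]]'
python3 - <<'E'
from station import robot
o=robot.get_obs();print(o['position'],o['tool_rot'],o['force'],o['torque'])
E
```

```text
time: 6.58
position: [0.5312, -0.2517, 0.1064]
tool_rot: [3.141, 0.0, 1.369]
force: [0.5, 0.5, -0.5]
opening: 0.0213
grip_force: 58.4
[ 0.53121897 -0.25165359  0.10643546] [3.14064645e+00 3.75675642e-04 1.36895075e+00] [ 0.52446686  0.4981176  -0.46157276] [-0.02501931 -0.00884103  0.01374007]
```

```bash
python3 -m inch '[[-5,1.8,-3,0,0,0,5],[-6,2,0,0,0,0,5],[-5,1.8,0,0,0,0,5],[-4.5,1.6,0,0,0,0,5],[0,0,0,0,0,0,5],[0,0,0,0,0,0,5]]'
python3 -m inch '[[-0.94,0.34,0,0,0,0,5],[0,0,0,0,0,0,5]]'
python3 -m inch '[[-0.94,0.34,0,0,0,0,5],[0,0,0,0,0,0,5]]'

```

```text
time: 7.08
position: [0.51, -0.2449, 0.1029]
tool_rot: [3.141, 0.0, 1.367]
force: [0.5, -0.7, -1.7]
opening: 0.0211
grip_force: 58.6
time: 7.25
position: [0.5094, -0.2447, 0.1025]
tool_rot: [3.141, 0.0, 1.368]
force: [0.2, -0.2, -1.7]
opening: 0.0216
grip_force: 58.6
time: 7.42
position: [0.5088, -0.2445, 0.1025]
tool_rot: [3.14, 0.0, 1.368]
force: [2.2, -1.0, -0.8]
opening: 0.0219
grip_force: 58.6
```

```bash
python3 -m inch '[[-0.94,0.34,0,0,0,0,5],[0,0,0,0,0,0,5],[0,0,0,0,0,0,5],[0,0,0,0,0,0,5],[0,0,0,0,0,0,5],[0,0,0,0,0,0,5]]'
```

```text
time: 7.92
position: [0.5079, -0.2441, 0.1026]
tool_rot: [3.14, 0.0, 1.368]
force: [3.8, -0.4, 0.8]
opening: 0.0217
grip_force: 58.7
```

```bash
python3 - <<'E'
import numpy as np
C=np.array([529.5,-251.3]);R=23.0;a=161.6+11.25*np.arange(0,37)
P=C+R*np.c_[np.cos(np.radians(a)),np.sin(np.radians(a))]
for i in range(36): print(i+1,round(a[i+1]%360,1),'step',np.round((P[i+1]-P[i])/5,2),'end',np.round(P[i+1],1),'inward',np.round(-np.r_[np.cos(np.radians(a[i+1])),np.sin(np.radians(a[i+1]))],2))
E
```

```text
1 172.8 step [-0.2  -0.88] end [ 506.7 -248.4] inward [ 0.99 -0.12]
2 184.1 step [-0.02 -0.9 ] end [ 506.6 -252.9] inward [1.   0.07]
3 195.4 step [ 0.15 -0.89] end [ 507.3 -257.4] inward [0.96 0.26]
4 206.6 step [ 0.32 -0.84] end [ 508.9 -261.6] inward [0.89 0.45]
5 217.8 step [ 0.48 -0.76] end [ 511.3 -265.4] inward [0.79 0.61]
6 229.1 step [ 0.62 -0.65] end [ 514.4 -268.7] inward [0.65 0.76]
7 240.4 step [ 0.74 -0.52] end [ 518.1 -271.3] inward [0.49 0.87]
8 251.6 step [ 0.82 -0.37] end [ 522.2 -273.1] inward [0.32 0.95]
9 262.8 step [ 0.88 -0.2 ] end [ 526.6 -274.1] inward [0.12 0.99]
10 274.1 step [ 0.9  -0.02] end [ 531.1 -274.2] inward [-0.07  1.  ]
11 285.4 step [0.89 0.15] end [ 535.6 -273.5] inward [-0.26  0.96]
12 296.6 step [0.84 0.32] end [ 539.8 -271.9] inward [-0.45  0.89]
13 307.8 step [0.76 0.48] end [ 543.6 -269.5] inward [-0.61  0.79]
14 319.1 step [0.65 0.62] end [ 546.9 -266.4] inward [-0.76  0.65]
15 330.4 step [0.52 0.74] end [ 549.5 -262.7] inward [-0.87  0.49]
16 341.6 step [0.37 0.82] end [ 551.3 -258.6] inward [-0.95  0.32]
17 352.8 step [0.2  0.88] end [ 5
[... 626 characters left out ...]
rd [ 0.07 -1.  ]
27 105.4 step [-0.89 -0.15] end [ 523.4 -229.1] inward [ 0.26 -0.96]
28 116.6 step [-0.84 -0.32] end [ 519.2 -230.7] inward [ 0.45 -0.89]
29 127.9 step [-0.76 -0.48] end [ 515.4 -233.1] inward [ 0.61 -0.79]
30 139.1 step [-0.65 -0.62] end [ 512.1 -236.2] inward [ 0.76 -0.65]
31 150.4 step [-0.52 -0.74] end [ 509.5 -239.9] inward [ 0.87 -0.49]
32 161.6 step [-0.37 -0.82] end [ 507.7 -244. ] inward [ 0.95 -0.32]
33 172.9 step [-0.2  -0.88] end [ 506.7 -248.4] inward [ 0.99 -0.12]
34 184.1 step [-0.02 -0.9 ] end [ 506.6 -252.9] inward [1.   0.07]
35 195.4 step [ 0.15 -0.89] end [ 507.3 -257.4] inward [0.96 0.26]
36 206.6 step [ 0.32 -0.84] end [ 508.9 -261.6] inward [0.89 0.45]
```

```bash
python3 -m inch '[[-0.2,-0.88,0,0,0,0,5],[-0.2,-0.88,0,0,0,0,5],[-0.2,-0.88,0,0,0,0,5],[-0.2,-0.88,0,0,0,0,5],[-0.2,-0.88,0,0,0,0,5],[0,0,0,0,0,0,5]]'
```

```text
time: 8.42
position: [0.5064, -0.2481, 0.1022]
tool_rot: [3.142, -0.001, 1.368]
force: [3.1, 0.9, -0.9]
opening: 0.0214
grip_force: 58.5
```

```bash
python3 -m inch '[[0,-0.9,0,0,0,0,5],[0,-0.9,0,0,0,0,5],[0,-0.9,0,0,0,0,5],[0,-0.9,0,0,0,0,5],[0,-0.9,0,0,0,0,5],[0,0,0,0,0,0,5]]'
```

```text
time: 8.92
position: [0.5062, -0.2529, 0.1022]
tool_rot: [-3.141, 0.0, 1.368]
force: [4.4, 1.0, -0.8]
opening: 0.0215
grip_force: 58.5
```

```bash
python3 -m inch '[[0.15,-0.89,0,0,0,0,5],[0.15,-0.89,0,0,0,0,5],[0.15,-0.89,0,0,0,0,5],[0.15,-0.89,0,0,0,0,5],[0.15,-0.89,0,0,0,0,5],[0,0,0,0,0,0,5]]'
```

```text
time: 9.42
position: [0.5069, -0.2572, 0.1022]
tool_rot: [-3.141, -0.0, 1.368]
force: [2.6, 2.1, -1.3]
opening: 0.0217
grip_force: 58.4
```

```bash
python3 -m inch '[[0.32,-0.84,0,0,0,0,5],[0.32,-0.84,0,0,0,0,5],[0.32,-0.84,0,0,0,0,5],[0.32,-0.84,0,0,0,0,5],[0.32,-0.84,0,0,0,0,5],[0,0,0,0,0,0,5]]'
```

```text
time: 9.92
position: [0.5085, -0.2614, 0.1022]
tool_rot: [-3.141, -0.0, 1.368]
force: [2.1, 1.4, -1.4]
opening: 0.0213
grip_force: 58.4
```

```bash
python3 -m inch '[[0.48,-0.76,0,0,0,0,5],[0.48,-0.76,0,0,0,0,5],[0.48,-0.76,0,0,0,0,5],[0.48,-0.76,0,0,0,0,5],[0.48,-0.76,0,0,0,0,5],[0,0,0,0,0,0,5]]'
```

```text
time: 10.42
position: [0.511, -0.2653, 0.1022]
tool_rot: [-3.141, 0.0, 1.368]
force: [0.5, 2.0, -1.5]
opening: 0.0212
grip_force: 58.5
```

```bash
python3 -m inch '[[0.5,-0.85,0,0,0,0,5],[0.5,-0.85,0,0,0,0,5],[0.55,-0.75,0,0,0,0,5],[0.6,-0.7,0,0,0,0,5],[0.6,-0.7,0,0,0,0,5],[0,0,0,0,0,0,5]]'
```

```text
time: 10.92
position: [0.514, -0.2691, 0.1023]
tool_rot: [3.141, -0.0, 1.368]
force: [0.9, 2.8, -1.7]
opening: 0.0217
grip_force: 58.5
```

```bash
python3 -m inch '[[0.74,-0.56,0,0,0,0,5],[0.74,-0.56,0,0,0,0,5],[0.74,-0.56,0,0,0,0,5],[0.74,-0.56,0,0,0,0,5],[0.74,-0.56,0,0,0,0,5],[0,0,0,0,0,0,5]]'
```

```text
time: 11.42
position: [0.5177, -0.2719, 0.1023]
tool_rot: [3.142, -0.0, 1.368]
force: [0.4, 2.2, -1.3]
opening: 0.0216
grip_force: 58.5
```

```bash
python3 -m inch '[[0.76,-0.6,0,0,0,0,5],[0.78,-0.6,0,0,0,0,5],[0.8,-0.5,0,0,0,0,5],[0.82,-0.45,0,0,0,0,5],[0.82,-0.37,0,0,0,0,5],[0,0,0,0,0,0,5]]'
```

```text
time: 11.92
position: [0.5215, -0.2742, 0.1022]
tool_rot: [-3.141, -0.0, 1.368]
force: [-0.3, 3.5, -0.5]
opening: 0.0214
grip_force: 58.6
```

```bash
python3 -m inch '[[0.88,-0.22,0,0,0,0,5],[0.88,-0.22,0,0,0,0,5],[0.88,-0.22,0,0,0,0,5],[0.88,-0.22,0,0,0,0,5],[0.88,-0.22,0,0,0,0,5],[0,0,0,0,0,0,5]]'
```

```text
time: 12.42
position: [0.5259, -0.2754, 0.1023]
tool_rot: [-3.141, -0.0, 1.368]
force: [-0.2, 2.9, -0.8]
opening: 0.0212
grip_force: 58.6
```

```bash
python3 - <<'E'
import numpy as np
C=np.array([529.3,-252.9]);R=23.1;a=np.r_[261.4,274.1+11.25*np.arange(0,26)]
P=C+R*np.c_[np.cos(np.radians(a)),np.sin(np.radians(a))];P[0]=[525.9,-275.4]
for i in range(26): print(i+10,round(a[i+1]%360,1),'step',np.round((P[i+1]-P[i])/5,2),'end',np.round(P[i+1],1))
E
python3 -m inch '[[0.9,-0.1,0,0,0,0,5],[0.9,-0.1,0,0,0,0,5],[0.9,-0.1,0,0,0,0,5],[0.9,-0.1,0,0,0,0,5],[0.9,-0.05,0,0,0,0,5],[0,0,0,0,0,0,5]]'
```

```text
10 274.1 step [ 1.01 -0.11] end [ 531.  -275.9]
11 285.4 step [0.89 0.15] end [ 535.4 -275.2]
12 296.6 step [0.85 0.32] end [ 539.6 -273.6]
13 307.8 step [0.77 0.48] end [ 543.5 -271.1]
14 319.1 step [0.66 0.62] end [ 546.8 -268. ]
15 330.4 step [0.52 0.74] end [ 549.4 -264.3]
16 341.6 step [0.37 0.83] end [ 551.2 -260.2]
17 352.8 step [0.2  0.88] end [ 552.2 -255.8]
18 4.1 step [0.02 0.91] end [ 552.3 -251.2]
19 15.4 step [-0.15  0.89] end [ 551.6 -246.8]
20 26.6 step [-0.32  0.85] end [ 550.  -242.6]
21 37.9 step [-0.48  0.77] end [ 547.5 -238.7]
22 49.1 step [-0.62  0.66] end [ 544.4 -235.4]
23 60.4 step [-0.74  0.52] end [ 540.7 -232.8]
24 71.6 step [-0.83  0.37] end [ 536.6 -231. ]
25 82.9 step [-0.88  0.2 ] end [ 532.2 -230. ]
26 94.1 step [-0.91  0.02] end [ 527.6 -229.9]
27 105.4 step [-0.89 -0.15] end [ 523.2 -230.6]
28 116.6 step [-0.85 -0.32] end [ 519.  -232.2]
29 127.9 step [-0.77 -0.48] end [ 515.1 -234.7]
30 139.1 step [-0.66 -0.62] end [ 511.8 -237.8]
31 150.4 step [-0.52 -0.74] end [ 509.2 -241.5]
32 161.6 step [-0.37 -0.83] end [ 507.4 -245.6]
33 172.9 step [-0.2  -0.88] end [ 506.4 -250. ]
34 184.1 step [-0.02 -0.91] end [ 506.3 -254.6]
35 195.4 step [ 0.15 -0.89] end [ 507. -259.]
time: 12.92
position: [0.5306, -0.2759, 0.1023]
tool_rot: [3.142, -0.0, 1.368]
force: [-1.3, 4.4, -0.0]
opening: 0.0214
grip_force: 58.6
```

Force is about 4.5 N here, as wanted.

```bash
python3 -m inch '[[0.9,0.15,0,0,0,0,5],[0.9,0.15,0,0,0,0,5],[0.9,0.15,0,0,0,0,5],[0.9,0.15,0,0,0,0,5],[0.9,0.15,0,0,0,0,5],[0,0,0,0,0,0,5]]'
```

```text
time: 13.42
position: [0.5351, -0.2751, 0.1023]
tool_rot: [3.142, 0.0, 1.368]
force: [-2.0, 2.7, -1.2]
opening: 0.0215
grip_force: 58.6
```

```bash
python3 -m inch '[[0.85,0.32,0,0,0,0,5],[0.85,0.32,0,0,0,0,5],[0.85,0.32,0,0,0,0,5],[0.85,0.32,0,0,0,0,5],[0.85,0.32,0,0,0,0,5],[0,0,0,0,0,0,5]]'
```

```text
time: 13.92
position: [0.5393, -0.2736, 0.1023]
tool_rot: [-3.142, 0.0, 1.368]
force: [-2.2, 2.0, -0.5]
opening: 0.0214
grip_force: 58.6
```

```bash
python3 -m inch '[[0.77,0.48,0,0,0,0,5],[0.77,0.48,0,0,0,0,5],[0.77,0.48,0,0,0,0,5],[0.77,0.48,0,0,0,0,5],[0.77,0.48,0,0,0,0,5],[0,0,0,0,0,0,5]]'
```

```text
time: 14.42
position: [0.5432, -0.2712, 0.1023]
tool_rot: [3.141, 0.0, 1.368]
force: [-2.6, 1.3, -1.4]
opening: 0.0216
grip_force: 58.6
```

```bash
python3 -m inch '[[0.75,0.54,0,0,0,0,5],[0.75,0.54,0,0,0,0,5],[0.72,0.56,0,0,0,0,5],[0.7,0.58,0,0,0,0,5],[0.7,0.58,0,0,0,0,5],[0,0,0,0,0,0,5]]'
```

```text
time: 14.92
position: [0.5467, -0.2683, 0.1023]
tool_rot: [3.142, 0.0, 1.368]
force: [-3.4, 1.9, -1.5]
opening: 0.0214
grip_force: 58.6
```

```bash
python3 -m inch '[[0.55,0.74,0,0,0,0,5],[0.55,0.74,0,0,0,0,5],[0.55,0.74,0,0,0,0,5],[0.55,0.74,0,0,0,0,5],[0.55,0.74,0,0,0,0,5],[0,0,0,0,0,0,5]]'
```

```text
time: 15.42
position: [0.5495, -0.2646, 0.1023]
tool_rot: [3.141, 0.0, 1.368]
force: [-2.8, 0.1, -0.4]
opening: 0.0212
grip_force: 59.0
```

```bash
python3 -m inch '[[0.4,0.83,0,0,0,0,5],[0.4,0.83,0,0,0,0,5],[0.4,0.83,0,0,0,0,5],[0.38,0.83,0,0,0,0,5],[0.38,0.83,0,0,0,0,5],[0,0,0,0,0,0,5]]'
```

```text
time: 15.92
position: [0.5515, -0.2605, 0.1024]
tool_rot: [3.141, 0.0, 1.368]
force: [-3.9, -1.4, -0.9]
opening: 0.0212
grip_force: 59.0
```

```bash
python3 -m inch '[[0.22,0.88,0,0,0,0,5],[0.22,0.88,0,0,0,0,5],[0.22,0.88,0,0,0,0,5],[0.22,0.88,0,0,0,0,5],[0.22,0.88,0,0,0,0,5],[0,0,0,0,0,0,5]]'
```

```text
time: 16.42
position: [0.5526, -0.2561, 0.1024]
tool_rot: [3.141, 0.0, 1.368]
force: [-2.9, -1.6, 0.2]
opening: 0.0217
grip_force: 58.9
```

```bash
python3 -m inch '[[0.04,0.91,0,0,0,0,5],[0.04,0.91,0,0,0,0,5],[0.04,0.91,0,0,0,0,5],[0.02,0.91,0,0,0,0,5],[0.02,0.91,0,0,0,0,5],[0,0,0,0,0,0,5]]'
```

```text
time: 16.92
position: [0.5528, -0.2514, 0.1024]
tool_rot: [3.141, -0.0, 1.368]
force: [-2.6, -1.3, -1.7]
opening: 0.0213
grip_force: 58.9
```

```bash
python3 -m inch '[[-0.15,0.89,0,0,0,0,5],[-0.15,0.89,0,0,0,0,5],[-0.15,0.89,0,0,0,0,5],[-0.15,0.89,0,0,0,0,5],[-0.15,0.89,0,0,0,0,5],[0,0,0,0,0,0,5]]'
```

```text
time: 17.42
position: [0.552, -0.2469, 0.1024]
tool_rot: [3.141, -0.0, 1.368]
force: [-2.2, -1.5, -1.0]
opening: 0.0216
grip_force: 58.9
```

```bash
python3 -m inch '[[-0.1,0.9,0,0,0,0,5],[-0.2,0.9,0,0,0,0,5],[-0.22,0.9,0,0,0,0,5],[-0.28,0.87,0,0,0,0,5],[-0.3,0.86,0,0,0,0,5],[0,0,0,0,0,0,5]]'
```

```text
time: 17.92
position: [0.5508, -0.2427, 0.1024]
tool_rot: [3.141, 0.0, 1.368]
force: [-2.5, -2.5, -0.8]
opening: 0.0216
grip_force: 58.9
```

```bash
python3 -m inch '[[-0.44,0.8,0,0,0,0,5],[-0.46,0.78,0,0,0,0,5],[-0.48,0.78,0,0,0,0,5],[-0.48,0.77,0,0,0,0,5],[-0.48,0.77,0,0,0,0,5],[0,0,0,0,0,0,5]]'
```

```text
time: 18.42
position: [0.5485, -0.2387, 0.1024]
tool_rot: [3.141, 0.0, 1.368]
force: [-2.2, -2.6, -1.5]
opening: 0.0215
grip_force: 58.9
```

```bash
python3 -m inch '[[-0.6,0.68,0,0,0,0,5],[-0.62,0.68,0,0,0,0,5],[-0.62,0.66,0,0,0,0,5],[-0.62,0.66,0,0,0,0,5],[-0.62,0.66,0,0,0,0,5],[0,0,0,0,0,0,5]]'
```

```text
time: 18.92
position: [0.5453, -0.2353, 0.1024]
tool_rot: [3.141, -0.0, 1.368]
force: [-0.9, -2.6, -1.0]
opening: 0.0217
grip_force: 59.0
```

```bash
python3 -m inch '[[-0.65,0.66,0,0,0,0,5],[-0.7,0.62,0,0,0,0,5],[-0.7,0.6,0,0,0,0,5],[-0.74,0.55,0,0,0,0,5],[-0.74,0.52,0,0,0,0,5],[0,0,0,0,0,0,5]]'
```

```text
time: 19.42
position: [0.5418, -0.2325, 0.1024]
tool_rot: [3.141, 0.0, 1.368]
force: [-0.6, -2.6, -0.2]
opening: 0.0214
grip_force: 59.0
```

```bash
python3 -m inch '[[-0.82,0.4,0,0,0,0,5],[-0.82,0.4,0,0,0,0,5],[-0.82,0.38,0,0,0,0,5],[-0.83,0.37,0,0,0,0,5],[-0.83,0.37,0,0,0,0,5],[0,0,0,0,0,0,5]]'
```

```text
time: 19.92
position: [0.5377, -0.2305, 0.1024]
tool_rot: [3.141, 0.0, 1.368]
force: [-0.2, -3.4, -1.0]
opening: 0.0214
grip_force: 59.1
```

```bash
python3 -m inch '[[-0.88,0.2,0,0,0,0,5],[-0.88,0.2,0,0,0,0,5],[-0.88,0.2,0,0,0,0,5],[-0.88,0.2,0,0,0,0,5],[-0.88,0.2,0,0,0,0,5],[0,0,0,0,0,0,5]]'
```

```text
time: 20.42
position: [0.5333, -0.2295, 0.1024]
tool_rot: [3.141, -0.0, 1.368]
force: [0.1, -3.2, -0.7]
opening: 0.0211
grip_force: 59.1
```

```bash
python3 -m inch '[[-0.93,0.08,0,0,0,0,5],[-0.93,0.05,0,0,0,0,5],[-0.93,0.02,0,0,0,0,5],[-0.93,0.02,0,0,0,0,5],[-0.93,0.02,0,0,0,0,5],[0,0,0,0,0,0,5]]'
```

```text
time: 20.92
position: [0.5285, -0.2293, 0.1024]
tool_rot: [3.142, -0.0, 1.368]
force: [0.8, -2.5, -1.1]
opening: 0.0216
grip_force: 59.1
```

```bash
python3 -m inch '[[-0.95,-0.13,0,0,0,0,5],[-0.95,-0.13,0,0,0,0,5],[-0.95,-0.13,0,0,0,0,5],[-0.95,-0.14,0,0,0,0,5],[-0.95,-0.14,0,0,0,0,5],[0,0,0,0,0,0,5]]'
```

```text
time: 21.42
position: [0.5238, -0.2301, 0.1024]
tool_rot: [3.142, 0.0, 1.368]
force: [1.0, -1.4, -0.7]
opening: 0.0213
grip_force: 59.1
```

```bash
python3 -m inch '[[-0.9,-0.32,0,0,0,0,5],[-0.9,-0.32,0,0,0,0,5],[-0.9,-0.32,0,0,0,0,5],[-0.9,-0.32,0,0,0,0,5],[-0.9,-0.32,0,0,0,0,5],[0,0,0,0,0,0,5]]'
```

```text
time: 21.92
position: [0.5194, -0.2317, 0.1024]
tool_rot: [3.141, 0.0, 1.368]
force: [2.6, -1.7, -1.6]
opening: 0.0214
grip_force: 58.8
```

```bash
python3 -m inch '[[-0.83,-0.4,0,0,0,0,5],[-0.83,-0.4,0,0,0,0,5],[-0.83,-0.43,0,0,0,0,5],[-0.8,-0.48,0,0,0,0,5],[-0.8,-0.48,0,0,0,0,5],[0,0,0,0,0,0,5]]'
```

```text
time: 22.42
position: [0.5154, -0.2339, 0.1024]
tool_rot: [3.141, -0.0, 1.368]
force: [3.6, -2.0, -1.4]
opening: 0.0215
grip_force: 58.8
```

```bash
python3 -m inch '[[-0.68,-0.62,0,0,0,0,5],[-0.68,-0.62,0,0,0,0,5],[-0.68,-0.62,0,0,0,0,5],[-0.66,-0.62,0,0,0,0,5],[-0.66,-0.62,0,0,0,0,5],[0,0,0,0,0,0,5]]'
```

```text
time: 22.92
position: [0.512, -0.237, 0.1024]
tool_rot: [3.141, -0.0, 1.368]
force: [3.7, -1.3, -0.7]
opening: 0.0215
grip_force: 58.8
```

```bash
python3 -m inch '[[-0.52,-0.76,0,0,0,0,5],[-0.52,-0.76,0,0,0,0,5],[-0.52,-0.76,0,0,0,0,5],[-0.52,-0.76,0,0,0,0,5],[-0.52,-0.76,0,0,0,0,5],[0,0,0,0,0,0,5]]'
```

```text
time: 23.42
position: [0.5092, -0.2408, 0.1023]
tool_rot: [-3.142, -0.0, 1.368]
force: [3.8, -0.9, -0.9]
opening: 0.0215
grip_force: 58.8
```

```bash
python3 -m inch '[[-0.36,-0.84,0,0,0,0,5],[-0.36,-0.84,0,0,0,0,5],[-0.36,-0.84,0,0,0,0,5],[-0.36,-0.84,0,0,0,0,5],[-0.36,-0.84,0,0,0,0,5],[0,0,0,0,0,0,5],[0,0,0,0,0,0,5],[0,0,0,0,0,0,5],[0,0,0,0,0,0,5],[0,0,0,0,0,0,5]]'
```

```text
time: 24.25
position: [0.5075, -0.2449, 0.1023]
tool_rot: [-3.142, 0.0, 1.368]
force: [4.8, 0.7, -1.0]
opening: 0.0213
grip_force: 58.8
```

```bash
python3 -m inch '[[-0.2,-0.88,0,0,0,0,5],[-0.2,-0.88,0,0,0,0,5],[-0.2,-0.88,0,0,0,0,5],[0,0,0,0,0,0,5],[0,0,0,0,0,0,5],[0,0,0,0,0,0,5]]'
```

```text
time: 24.75
position: [0.5069, -0.2475, 0.1023]
tool_rot: [-3.141, -0.0, 1.368]
force: [4.0, -0.9, -0.9]
opening: 0.0212
grip_force: 58.8
```

```bash
python3 -m inch '[[4,-1,0,0,0,0,5],[9,-2,0,0,0,0,5],[9,-2,0,0,0,0,5],[0,0,0,0,0,0,5],[0,0,20,0,0,0,5],[0,0,34,0,0,0,5],[0,0,34,0,0,0,5],[0,0,0,0,0,0,5]]'
python3 -m inch '[[1,17,0,0,0,0,5],[1,30,0,0,0,0,5],[1,30,0,0,0,0,5],[1,30,0,0,0,0,5],[1,30,0,0,0,0,5],[1,30,0,0,0,0,5],[1,30,0,0,0,0,5],[1,30,0,0,0,0,5],[1,30,0,0,0,0,5],[1,20,0,0,0,0,5]]'
python3 -m inch '[[0,0,0,0,0,0,5],[0,0,0,0,0,0,5],[0,0,0,0,0,0,5],[0,0,0,0,0,0,5]]'
```

```text
time: 25.42
position: [0.5318, -0.2545, 0.1971]
tool_rot: [3.133, 0.004, 1.368]
force: [2.0, -0.7, -0.8]
opening: 0.022
grip_force: 59.0
time: 26.25
position: [0.5383, 0.0269, 0.1898]
tool_rot: [-3.14, -0.0, 1.369]
force: [0.4, 0.4, -1.7]
opening: 0.0214
grip_force: 59.0
time: 26.58
position: [0.5389, 0.0235, 0.1901]
tool_rot: [-3.141, 0.001, 1.367]
force: [0.7, 1.0, -1.8]
opening: 0.0214
grip_force: 59.0
```

```bash
python3 -m inch '[[0.4,1.4,-20,0,0,0,5],[0,0,-28,0,0,0,5],[0,0,-22,0,0,0,5],[0,0,-5,0,0,0,5],[0,0,0,0,0,0,5],[0,0,0,0,0,0,5],[0,0,0,0,0,0,5]]'
```

```text
time: 27.17
position: [0.5406, 0.0253, 0.1169]
tool_rot: [3.139, -0.0, 1.367]
force: [-0.9, 0.6, -1.6]
opening: 0.021
grip_force: 58.7
```

```bash
python3 -m inch '[[-1.1,-0.3,0,0,0,0,5],[0,0,-8,0,0,0,5],[0,0,-8,0,0,0,5],[0,0,-8,0,0,0,5],[0,0,0,0,0,0,5],[0,0,0,0,0,0,5]]'
```

```text
time: 27.67
position: [0.5374, 0.0257, 0.0903]
tool_rot: [-3.139, 0.0, 1.368]
force: [0.9, -0.5, -1.9]
opening: 0.0215
grip_force: 58.8
```

```bash
python3 -m inch '[[1,-0.4,-4,0,0,0,5],[0,0,-4,0,0,0,5],[0,0,-2,0,0,0,5],[0,0,0,0,0,0,5],[0,0,0,0,0,0,5],[0,0,0,0,0,0,5]]'
python3 -m inch '[[0,0,-1.5,0,0,0,5],[0,0,0,0,0,0,5],[0,0,0,0,0,0,5]]'
```

```text
time: 28.17
position: [0.5394, 0.0251, 0.0814]
tool_rot: [3.141, 0.0, 1.368]
force: [-0.2, 0.2, -1.2]
opening: 0.0215
grip_force: 58.8
time: 28.42
position: [0.5393, 0.0251, 0.0798]
tool_rot: [3.141, 0.0, 1.368]
force: [1.0, 0.1, -1.9]
opening: 0.0214
grip_force: 58.8
```

```bash
python3 -m inch '[[0,0,-1,0,0,0,5],[0,0,-0.5,0,0,0,5],[0,0,0,0,0,0,5],[0,0,0,0,0,0,5]]'
python3 -m inch '[[0,0,-0.4,0,0,0,5],[0,0,0,0,0,0,5],[0,0,0,0,0,0,5]]'
```

```text
time: 28.75
position: [0.5393, 0.0251, 0.0783]
tool_rot: [3.141, 0.0, 1.368]
force: [0.7, 1.0, -2.5]
opening: 0.0214
grip_force: 59.1
time: 29.0
position: [0.5394, 0.0251, 0.0783]
tool_rot: [3.141, -0.0, 1.368]
force: [-0.8, -0.1, 3.3]
opening: 0.0214
grip_force: 59.3
```

Seated, with contact at the original height. Opening gently and retreating straight up.

```bash
python3 -m inch '[[0,0,0,0,0,0,28],[0,0,0,0,0,0,35],[0,0,0,0,0,0,50],[0,0,0,0,0,0,80],[0,0,0,0,0,0,100],[0,0,0,0,0,0,100],[0,0,0,0,0,0,100],[0,0,0,0,0,0,100]]'
python3 -m inch '[[0,0,10,0,0,0,100],[0,0,25,0,0,0,100],[0,0,35,0,0,0,100],[0,0,35,0,0,0,100],[0,-25,25,0,0,0,100],[0,-25,0,0,0,0,100],[0,0,0,0,0,0,100],[0,0,0,0,0,0,100],[0,0,0,0,0,0,100]]'
python3 - <<'E'
from h import *
from station import robot
a=robot.camera('top');I=robot.camera_info('wrist');b=robot.camera('wrist')
q=proj(I,np.array([.539,.025,.08]));x=int(np.clip(q[0]-100,0,440));y=int(np.clip(q[1]-100,0,280))
cv2.imwrite('pics/f.png',np.hstack([cv2.resize(a[100:350,190:490],(480,400)),cv2.resize(b[y:y+200,x:x+150],(300,400))]))
E
```

```text
time: 29.67
position: [0.5393, 0.0251, 0.0779]
tool_rot: [3.142, -0.0, 1.368]
force: [0.3, 0.3, 0.8]
opening: 0.0851
grip_force: 0.0
time: 30.42
position: [0.5388, -0.0247, 0.2078]
tool_rot: [-3.141, -0.0, 1.367]
force: [-0.2, 1.2, 0.7]
opening: 0.0858
grip_force: 0.0
```

View pics/f.png

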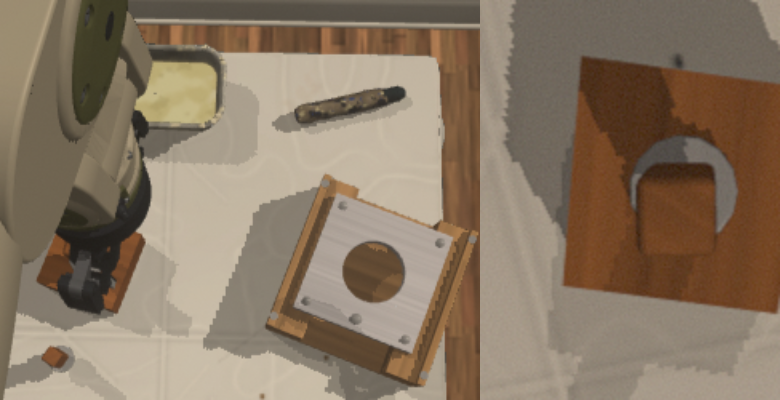

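The burnisher stands upright in its holder with the collar flat on the block, at (677,205) in the picture. The pan and oil stick have not moved.

```bash
python3 -c "
from station import robot
print(robot.job_done())"
```

```text
the job is handed in; nothing more can be done
None
```

I ran the burnisher anticlockwise round the whole edge from the start screw back to it, at about 2–5 N by the readings, then put it back upright on its collar and released it; the job is handed in at about 30 s, and the verdict was not shown to me.

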